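# Put the press-mould cover up to dry on the sloping rack

## Task

Lift the wooden cover plate off the two pins of the press mould and lay it on the sloping drying rack: flat on both steel rails and square to them, centred, with its long side running up the slope, its rib facing out and its lower edge resting on the rack's wooden ledge. Lower it gently and keep hold of it until you feel it rest on the ledge (do not let it drop or slide there by itself), then let go; leave the other things on the table where they are.

Things in the scene. Friction and masses are not known exactly. Their poses are not given: they have to be found in the camera images.
- mould: Press mould, fixed: wooden frame 160 x 124 mm (x, y), 40 mm high, with a heart-shaped clay tile in its plaster bed. Two upright steel pins, 8 mm thick, stand on the rim at x = +-66 mm, y = 0 and reach to z = 60 mm (8 mm above the seated cover). Origin: centre of its underside, z up.
- cover: Loose wooden plate 156 x 120 x 12 mm (x, y, z), about 0.4 kg, lying on the mould's rim, its two 12 mm holes (x = +-66 mm) over the pins. On its top a wooden rib to grip: 70 mm along x, 20 mm wide in y, from z = 12 to 42 mm, centred. Origin: centre of the plate's underside, on the vertical line of its centre of mass. The same after a half turn about z.
- rack: Drying rack, fixed: wooden foot 200 x 170 x 14 mm carrying two slippery steel rails, 14 mm wide, 215 mm long, centred at y = +-38 mm, inclined by 0.48 rad (27.5 degrees) and rising towards the rack's +x (away from the robot). Origin: centre of its underside, z up.
- guide: The rack's incline with its ledge. Origin between the rails in the plane of their tops, 55 mm up; x up the slope, y across, z out of the slope. Rail tops: z = 0, x = -20 to 195 mm. The wooden ledge, a bar 130 mm wide (y), 14 mm proud of the rails, is clamped somewhere: its stop face, facing up the slope, lies between x = 5 and 40 mm. Its setting is not measured: find it by touch or eye.
- scraper: Wooden-handled scraper, about 160 mm long, lying on the table; to be left alone.
- heart_loose: Heart-shaped clay tile, 75 mm wide, 10 mm thick; to be left alone.
- heart_stack: Stack of three heart-shaped clay tiles, 36 mm high; to be left alone.
- bowl: Green bowl, 120 mm wide, 55 mm high; to be left alone.
- glaze_jar: Glaze jar, 64 mm wide, 85 mm high; to be left alone.
- mug: Terracotta cup, 72 mm wide, 85 mm high; to be left alone.
- clay_block: Block of dry clay, 90 x 60 x 50 mm; to be left alone.
Not all that is in view belongs to the job. What is shaped like the cover but pink is not meant.

How it is judged (in metres and radians):
On the way, in this order (a step that is already met when the one before it is completed fails the run):
1. the cover is lifted clear of the mould's pins (z of cover in the frame of mould above 0.065 m), for 0.1 s.
2. the cover, still held in the fingers, lies along the rails and rests on the ledge (contact force between cover and the fingers above 1 N and contact force between cover and guide above 0.4 N and angle between the z axis of cover and the z axis of guide, either way round below 0.15 rad and z of cover in the frame of guide below 0.012 m), for 0.1 s.
At the end, for the whole second after the job is handed in: The cover rests released on the rack: flat on the rails (within 0.06 rad and 4 mm), rib outwards, its long side up the slope (within 0.12 rad), centred across the rails within 20 mm, its lower edge bearing on the ledge (contact force over 0.2 N), at rest (angle between the z axis of cover and the z axis of guide, either way round below 0.06 rad and angle between the x axis of cover and the x axis of guide, either way round below 0.12 rad and y of cover in the frame of guide between -0.02 and 0.02 m and z of cover in the frame of guide between -0.004 and 0.004 m and x of cover in the frame of guide between 0.075 and 0.125 m and contact force between cover and guide above 0.2 N and linear speed of cover below 0.02 m/s); the robot touches nothing.
It fails at once if the cover drops, slides or is driven onto the rack's rails or ledge faster than 0.25 m/s ((contact force between cover and guide above 0.5 N or contact force between cover and rack above 0.5 N) and linear speed of cover above 0.25 m/s).
It fails at once if a bystander is moved by more than 30 mm (distance of any of scraper, heart_loose, heart_stack, bowl, glaze_jar, mug, clay_block from where it was at the start of the episode above 0.03 m).
It also fails if it takes over 45 s, if anything falls off the work surface, if the arm or the gripper's body presses on something with over 40 N, if the wrist force passes 120 N, or if a joint passes its speed limit or range.

## Robot

A 6-joint arm with a two-finger parallel gripper is mounted at the origin on the work surface. World frame = base frame: x ahead of the robot, y to its left, z up, the work surface at z = 0. Lengths are in mm, angles in rad, forces in N, time in s.
With the tool pointing down it reaches from about 375 to 925 mm from the base axis. Payload 5.7 kg.
Tool frame: the origin (TCP) lies on the centre line of the jaws, within the pads' length; the fingertips stand r.tcp_to_tips ahead of it and the grasp point (between the pads) lies 8 mm behind it (r.tcp_to_tips is the distance from the TCP to the fingertips, in mm); z points along the fingers, y is the line along which they close (so a half turn about z gives the same grasp; the last joint's range is limited). The gripper opens to 88 mm and grips with 3 to 60 N. Pads are 20 mm wide; open, the fingers measure 115 mm over their backs; the gripper's body (75 mm by 178 mm) begins 61 mm behind the grasp point.
Start: joints at [1.122, 0.359, 1.51, -0, 1.272, -0.115], TCP at [196.573, 566.853, 233.623] pointing down, gripper open.
Joint ranges: [-2.97, 2.97], [-1.01, 2.36], [0.21, 2.38], [-0.96, 4.11], [0.2, 2.71], [-2.98, 2.98]. Speed limits (rad/s): [2.39, 2.39, 3.14, 3.14, 3.14, 3.14].

## Interface

Orientations are given as a rotation vector (axis times angle).
In Python, from workcell import r, read_camera, models gives the robot as it stands.
- The arm moves only by the shell command python3 -m crank 'ROWS' [OPENING] [FORCE]. ROWS is JSON, a list that holds one entry, the list of rows, each a list of 6 numbers: the shift along the tool's x, y, z scaled (see below), then the turn, a rotation vector about the tool's x, y, z scaled (see below). A call has 1 to 8 rows; each row is the pose to reach, as a shift and turn from the pose commanded when the call began, along the tool's axes at that moment; what a row does not reach only later rows make up. The controller multiplies each number of a shift by 300 mm and each number of a turn by 45 degrees. A row lasts 1/10 s, in which the tool goes at most 50 mm and 8.59 degrees, less where a joint would pass 70% of its speed; a pose out of reach is approached as far as the arm can. A call with a number of a shift or a turn outside -1 to 1 is refused whole. A call with a gripper value outside its range is refused whole. OPENING is the opening, from -1 (shut) to 1 (fully open), set as the call begins (- or left out, the last holds). The fingers move at their own pace and stop on an object; FORCE is the grip in N (left out, the last holds). Time passes only in rows, so rows that repeat a pose let the fingers close. It gives the time, the measured TCP pose, the force, the opening and the grip force at its end, in the units of the state.
- r.get_state(): the state, without advancing time (a new reading comes with each control period).
- read_camera(name): name is "scene" or "top" or "wrist"; returns a dict with "image" (420x560x3 uint8, red, green, blue), "mtx" (3x3 intrinsics, pixels), "extrinsics" (4x4, takes a point from camera to world coordinates); the wrist camera has in their place "tool_from_camera" (4x4, takes a point from camera to tool coordinates, whose origin is the TCP and whose axes are the flange's). Camera axes: x right, y down, z forward; pixel columns grow to the right and rows downward; lengths in mm; the calibration is good to about 2 mm. A picture is of the moment at which its call begins: read the wrist's pose just before it. There is no depth.
- r.hand_in(): hands the job in; it is judged then, once.
Trained networks look in the newest picture that a camera, given by its name, has taken for a name from the list of things; names that differ only in an ending like _2 or _b are one class to them, and where a whole thing is asked for, a point or a joint stands for the part that bears it (a point fixed in the world has none). Each returns a list of dicts, best first, with "p" (0 to 1); they miss things now and then, are a little off and sometimes report something else, mostly with a low value. They report only what shows in the picture. A call takes as long as a camera call. They do not tell look-alikes from the thing itself.
- models.cut_out(target, camera): "mask" (420x560 bool, what is visible of it) and "position" ([row, column] in pixels, amid what is visible of it).
- models.spot_point(target, camera): "position" ([row, column] in pixels: a listed point, or the origin of a listed thing).
The state is a dict: "time": time; "q": joint angles; "joint_velocities": joint speeds; "joint_efforts": joint torques, N m; "position": TCP position; "tool_rot": TCP orientation; "force": force on the tool from outside, world axes, zero at the start; "torque": the same for the moment, N m; "width": opening from 0.0 (shut) to 1.0 (fully open); "gripper_force": force on a finger pad.
Only numpy, scipy, OpenCV 4.12 (cv2) and the standard library are available. Lean on these libraries where they do the work, as an engineer would, in place of code of your own. Each camera call takes 0.05 s, during which the arm holds its last target. There are 200 camera calls.

## Working session

There is one attempt and no reset: what is moved stays moved. The work goes in short steps, Python scripts to look and compute and a shell command to move; the robot and the scene stay as the last step left them, time stands still between calls to the robot, and variables do not carry over. Pictures are saved under pics/ and viewed, at most 10 in all, crops included, and the job is handed in when it is done.

```bash
ls; mkdir -p pics; python3 - <<'E'
from workcell import r, read_camera, models
import cv2,numpy as np
print(r.get_state(), r.tcp_to_tips)
ims=[]
for c in ["scene","top"]:
    d=read_camera(c); cv2.imwrite(f"pics/{c}0.png",d["image"][:,:,::-1]); print(c,d["mtx"].tolist(),np.round(d["extrinsics"],4).tolist())
    for t in ["cover","mould","rack","guide"]:
        print(t,[(np.round(x["position"],1).tolist(),round(x["p"],2)) for x in models.spot_point(t,c)],[(np.round(x["position"],1).tolist(),round(x["p"],2)) for x in models.cut_out(t,c)])
E
```

```text
pics
{'time': 0.0, 'q': array([ 1.12188027e+00,  3.59505153e-01,  1.51140090e+00, -1.19180616e-05,
        1.27249474e+00, -1.15120206e-01]), 'joint_velocities': array([ 0.00010956, -0.00075525, -0.00027716,  0.00181334,  0.00012341,
        0.0002457 ]), 'joint_efforts': array([ 1.03998975e-04, -5.15369582e+01, -2.70724905e+01,  6.73437584e-02,
        3.49265349e-02, -1.41251207e-04]), 'position': array([196.31594559, 566.28214798, 232.8214845 ]), 'tool_rot': array([-5.21807093e-01, -3.09745405e+00,  2.73257083e-03]), 'force': array([0.01497227, 0.04981835, 0.31717233]), 'torque': array([0.02347139, 0.00831388, 0.02266374]), 'gripper_force': 0.0, 'width': 0.9957335121758644} 11.0
scene [[502.2878431951934, 0.0, 281.9954870143465], [0.0, 502.2878431951934, 211.17011368479237], [0.0, 0.0, 1.0]] [[-0.4269, 0.7657, -0.481, 1202.6596], [0.9042, 0.3663, -0.2195, 312.6381], [0.0081, -0.5286, -0.8488, 1267.7378], [0.0, 0.0, 0.0, 1.0]]
cover [([152.1, 259.7], 0.88), ([193.5, 436.1], 0.83), ([268.2, 330.8], 0.64), ([208.1, 358.8], 0.63)] [([209.4, 358.4], 0.86), ([190.8, 437.1], 0.72), ([266
[... 178 characters left out ...]
0], 0.58)] [([200.6, 217.0], 0.98), ([270.9, 427.9], 0.39), ([221.6, 214.7], 0.36)]
top [[404.6413532706973, 0.0, 287.99306649856413], [0.0, 404.6413532706973, 204.70068467298225], [0.0, 0.0, 1.0]] [[0.011, -0.987, 0.1603, 326.0129], [-0.9998, -0.0132, -0.0129, -12.9337], [0.0148, -0.1601, -0.987, 1304.861], [0.0, 0.0, 0.0, 1.0]]
cover [([303.2, 155.4], 0.89), ([255.6, 219.2], 0.87), ([174.4, 221.2], 0.79), ([274.1, 329.3], 0.58)] [([253.6, 218.8], 0.97), ([273.4, 327.8], 0.76), ([175.3, 222.5], 0.71), ([303.6, 155.1], 0.65)]
mould [] [([201.7, 227.1], 0.46), ([183.1, 329.0], 0.29)]
rack [([184.8, 329.2], 0.62)] [([183.6, 329.5], 0.68)]
guide [([204.6, 340.2], 0.75)] [([197.7, 334.9], 0.75)]
```

View pics/scene0.png

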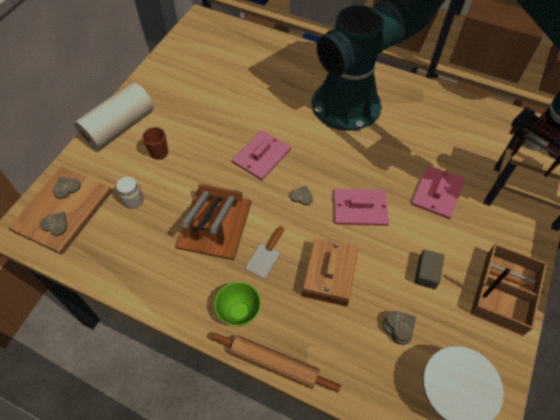

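View pics/top0.png

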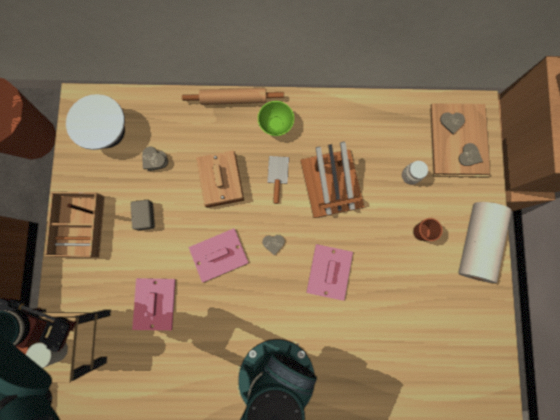

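Cover candidates in the top image (row, col): pink plates at (255,219), (304,155) and (272,330), and a wooden plate at (175,221). The wooden one fits, since it is unpainted and lies on the mould's pins. I'll confirm that in a crop and measure.

```bash
cat > h.py <<'E'
from workcell import r, read_camera, models
import cv2,numpy as np
from scipy.spatial.transform import Rotation as R
def ray(d,px,T=None):
    T=d["extrinsics"] if T is None else T
    v=np.linalg.inv(d["mtx"])@np.array([px[1],px[0],1.0]); return T[:3,3],T[:3,:3]@v
def onplane(d,px,z,T=None):
    o,v=ray(d,px,T); return o+v*(z-o[2])/v[2]
def toolT():
    s=r.get_state(); T=np.eye(4); T[:3,:3]=R.from_rotvec(s["tool_rot"]).as_matrix(); T[:3,3]=s["position"]; return T
def wrist():
    T=toolT(); d=read_camera("wrist"); d["extrinsics"]=T@d["tool_from_camera"]; return d
def project(d,P):
    W=np.linalg.inv(d["extrinsics"]); p=(W[:3,:3]@np.atleast_2d(P).T+W[:3,3:]); q=d["mtx"]@p; return (q[:2]/q[2]).T  # col,row
E
python3 - <<'E'
from h import *
t=read_camera("top")
for c,name in [((175,221),"cover"),((184,329),"rack")]:
    for m in models.cut_out(name,"top"):
        if np.hypot(*(np.array(m["position"])-c))<30:
            cn=max(cv2.findContours(m["mask"].astype(np.uint8),0,2)[0],key=cv2.contourArea)
            b=cv2.boxPoints(cv2.minAreaRect(cn)); print(name,m["p"],b.round(1).tolist(),[onplane(t,(v,u),52 if name=="cover" else 14).round(0)[:2].tolist() for u,v in b])
print("cover top", onplane(t,(174.4,221.2),40).round(1))
s=read_camera("scene")
print("cover scene",onplane(s,(267,330.5),40).round(1))
A=cv2.resize(t["image"][130:230,190:375],None,fx=4,fy=4,interpolation=2)[:, :740]
cv2.imwrite("pics/crop_top.png",A[:,:,::-1])
B=cv2.resize(s["image"][170:310,165:365],None,fx=4,fy=4,interpolation=2)
cv2.imwrite("pics/crop_scene.png",B[:,:,::-1])
E
```

```text
cover 0.82 [[194.3000030517578, 157.0], [233.1999969482422, 149.60000610351562], [242.39999389648438, 197.89999389648438], [203.5, 205.3000030517578]] [[679.0, 271.0], [706.0, 148.0], [549.0, 114.0], [524.0, 235.0]]
rack 0.94 [[297.1000061035156, 150.3000030517578], [348.79998779296875, 139.0], [363.70001220703125, 207.0], [312.0, 218.3000030517578]] [[718.0, -58.0], [760.0, -230.0], [531.0, -275.0], [492.0, -108.0]]
cover top [626.7 185.3  40. ]
cover scene [610.8 188.8  40. ]
```

View pics/crop_top.png

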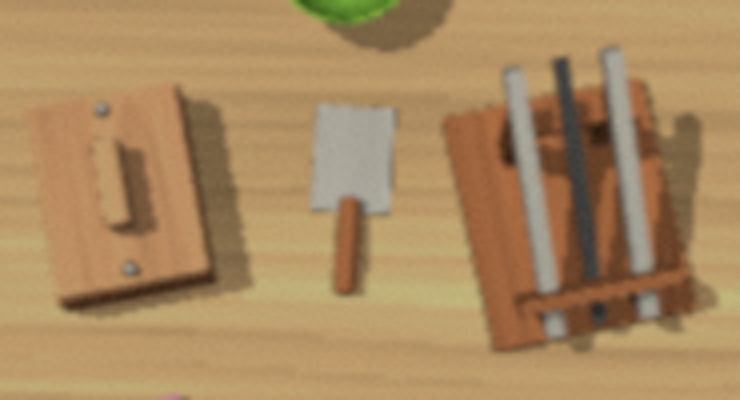

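View pics/crop_scene.png

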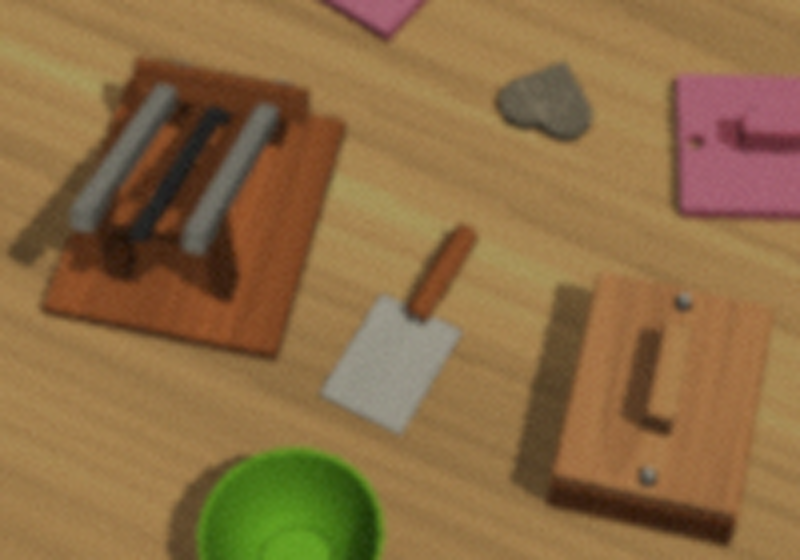

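The crop confirms it: the wooden plate at top (175,221) lies on the mould with two steel pin heads, at top about (157,215) and (197,222). Next I compute its pose and the first move.

```bash
cat >> h.py <<'E'
def goal(pos,yaw,tilt=0.0):
    """tool pose: tool x = -(up-slope), y = across, z into surface"""
    g=R.from_euler('z',yaw)*R.from_euler('y',-tilt)   # object frame axes
    return np.array(pos,float), g*R.from_matrix(np.diag([-1.,1,-1]))
def rows(pos,rot,cmd=None):
    T=toolT() if cmd is None else cmd
    t=T[:3,:3].T@(pos-T[:3,3]); w=(R.from_matrix(T[:3,:3]).inv()*rot).as_rotvec()
    print("row",np.round(t/300,4).tolist(),np.round(w/(np.pi/4),4).tolist(),"mm",t.round(1),"deg",np.degrees(w).round(1))
E
python3 - <<'E'
from h import *
t=read_camera("top"); s=read_camera("scene")
a=[onplane(t,(130+101*0+110/4-.4,190+101/4-.4),60),onplane(t,(130+268/4-.4,190+129/4-.4),60)]
b=[onplane(s,(170+476/4-.4,165+648/4-.4),60),onplane(s,(170+302/4-.4,165+684/4-.4),60)]
for p in (a,b):
    d=p[0]-p[1]; print(np.round(p,1).tolist(),"mid",(p[0]+p[1])/2,np.linalg.norm(d),np.degrees(np.arctan2(d[1],d[0])))
# rail centrelines: fit guide X,Y,yaw from both views
tp=lambda u,v:np.array([190+u/4-.4,130+v/4-.4]); sp=lambda u,v:np.array([165+u/4-.4,170+v/4-.4])
from scipy.optimize import least_squares
lines=[(t,38,tp(514,70),tp(550,295)),(t,-38,tp(610,50),tp(645,272)),(s,-38,sp(87,215),sp(166,92)),(s,38,sp(196,240),sp(266,112))]
def res(x,end=False):
    out=[]
    for d,y,p,q in lines:
        G=R.from_euler('z',x[2])*R.from_euler('y',-.48)
        P=project(d,G.apply([[195,y,0],[60,y,0]])+[x[0],x[1],55])
        n=(P[1]-P[0])[::-1]*[1,-1]; n/=np.linalg.norm(n)
        out+=[(p-P[0])@n,(q-P[0])@n]
        if d is t: out.append((P[0]-p)@(P[1]-P[0])/np.linalg.norm(P[1]-P[0]))
    return np.array(out)
f=least_squares(res,[580,-170,.2]); print("guide",f.x,f.fun.round(2))
m=(a[0]+a[1]+b[0]+b[1])/4
d=a[0]-a[1]+b[0]-b[1]; yaw=np.arctan2(d[1],d[0]); print(m,yaw)
rows(*goal([m[0]-20,m[1],230],yaw))
print(np.round(toolT(),2).tolist(),read_camera("wrist")["tool_from_camera"].round(3).tolist())
E
```

```text
[[677.9, 204.3, 60.0], [551.0, 177.5, 60.0]] mid [614.44652042 190.88998268  60.        ] 129.6746436971627 11.949623611361615
[[681.9, 205.1, 60.0], [553.7, 178.4, 60.0]] mid [617.76913706 191.75031544  60.        ] 130.93512588089484 11.810094037891817
guide [ 5.29486355e+02 -1.91180038e+02  2.39139317e-01] [ 0.85 -0.    0.07  0.08  0.25 -0.24 -0.67 -0.26 -0.21  0.01]
[616.10782874 191.32014906  60.        ] 0.2073367619134419
row [-1.6684, -0.7463, 0.0121] [-0.0002, -0.0, -0.689] mm [-500.5 -223.9    3.6] deg [ -0.  -0. -31.]
[[-0.94, 0.33, -0.0, 196.59], [0.33, 0.94, -0.0, 566.84], [-0.0, -0.0, -1.0, 233.6], [0.0, 0.0, 0.0, 1.0]] [[0.0, -0.958, -0.287, 79.259], [1.0, 0.0, 0.001, -0.148], [-0.001, -0.287, 0.958, -150.742], [0.0, 0.0, 0.0, 1.0]]
```

```bash
python3 -m crank '[[[-0.834,-0.373,0.006,0,0,-0.345],[-0.834,-0.373,0.006,0,0,-0.345],[-0.834,-0.373,0.006,0,0,-0.345],[-0.834,-0.373,0.006,0,0,-0.345],[-0.834,-0.373,0.006,0,0,-0.345],[-0.834,-0.373,0.006,0,0,-0.345],[-0.834,-0.373,0.006,0,0,-0.345]]]' 1
python3 - <<'E'
from h import *
rows(*goal([596,191,230],.2073))
E
```

```text
time: 1.95
position: [398.9, 376.9, 232.0]
tool_rot: [0.105, 3.139, -0.001]
force: [-0.9, 0.2, 0.3]
width: 1.001
gripper_force: 0.0
row [-0.6969, -0.5744, 0.0076] [-0.0008, 0.0014, -0.3492] mm [-209.1 -172.3    2.3] deg [ -0.    0.1 -15.7]
```

```bash
python3 -m crank '[[[-0.697,-0.574,0.006,0,0,-0.348],[-0.697,-0.574,0.006,0,0,-0.348],[-0.697,-0.574,0.006,0,0,-0.348],[-0.697,-0.574,0.006,0,0,-0.348],[-0.697,-0.574,0.006,0,0,-0.348],[-0.697,-0.574,0.006,0,0,-0.348],[-0.697,-0.574,0.006,0,0,-0.348]]]'
python3 - <<'E'
from h import *
d=wrist(); im=d["image"].copy()
yaw=.2073
c=np.array([616.1,191.3,0])
P=R.from_euler('z',yaw).apply([[66,0,60],[-66,0,60],[35,10,82],[35,-10,82],[-35,10,82],[-35,-10,82]])+c
for u,v in project(d,P): cv2.drawMarker(im,(int(u),int(v)),(0,0,255),0,10,1)
cv2.imwrite("pics/w1.png",im[:,:,::-1])
for m in models.spot_point("cover","wrist"): print(m["p"],m["position"],onplane(d,m["position"],40).round(1))
print(toolT()[:3,3])
E
```

```text
time: 2.65
position: [596.5, 192.8, 229.8]
tool_rot: [-0.325, 3.124, -0.001]
force: [-0.5, -0.4, 0.5]
width: 1.0
gripper_force: 0.0
0.75 [207.2, 274.3] [616.1 192.7  40. ]
[593.42043515 195.10161217 229.67903449]
```

View pics/w1.png

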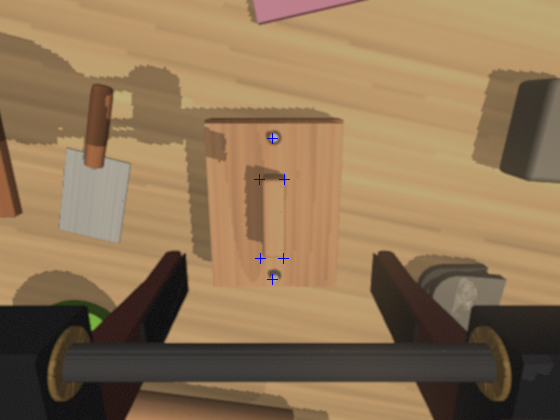

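Plate, rib and pins match the marks: pins at rows 138 and 277, col 273; rib cols 260–285, rows 180–258. Next I check the settled pose and descend.

```bash
python3 - <<'E'
from h import *
for i in range(3):
    d=wrist(); print(toolT()[:3,3], R.from_matrix(toolT()[:3,:3]).as_rotvec())
    print(r.get_state()["force"])
rows(*goal([616.1,191.3,68],.2073))
E
```

```text
[592.89050711 195.55583193 229.75786419] [ 3.30911126e-01 -3.12268726e+00 -1.10998315e-03]
[-0.82779903  0.82152558 -1.22758731]
[592.67716783 195.73579587 229.88491899] [ 3.32093506e-01 -3.12272452e+00 -8.26763126e-04]
[-0.40990046  0.75994782  0.04173424]
[592.72193253 195.81069851 230.02566724] [ 3.32896776e-01 -3.12304096e+00 -6.21913186e-04]
[-0.75384117  0.21491966 -0.76775027]
row [-0.0734, -0.0314, 0.54] [0.0006, -0.001, 0.0065] mm [-22.   -9.4 162. ] deg [ 0.  -0.   0.3]
```

```bash
python3 -m crank '[[[-0.073,-0.031,0.15,0,0,0.0065],[-0.073,-0.031,0.3,0,0,0.0065],[-0.073,-0.031,0.42,0,0,0.0065],[-0.073,-0.031,0.5,0,0,0.0065],[-0.073,-0.031,0.54,0,0,0.0065],[-0.073,-0.031,0.54,0,0,0.0065],[-0.073,-0.031,0.54,0,0,0.0065]]]'
python3 - <<'E'
from h import *
read_camera("wrist");print(toolT()[:3,3]); rows(*goal([616.1,191.3,68],.2073))
E
```

```text
time: 3.6
position: [618.0, 190.4, 69.2]
tool_rot: [-0.323, 3.123, 0.0]
force: [0.3, -0.3, 0.6]
width: 0.997
gripper_force: 0.0
[618.57541515 190.36927027  69.76877327]
row [0.0075, 0.0047, 0.0059] [-0.0001, 0.0035, -0.0016] mm [2.2 1.4 1.8] deg [-0.   0.2 -0.1]
```

```bash
python3 -m crank '[[[0.0075,0.0047,0.005,0,0,0],[0.0075,0.0047,0.005,0,0,0],[0.0075,0.0047,0.005,0,0,0],[0.0075,0.0047,0.005,0,0,0],[0.0075,0.0047,0.005,0,0,0],[0.0075,0.0047,0.005,0,0,0],[0.0075,0.0047,0.005,0,0,0],[0.0075,0.0047,0.005,0,0,0]]]' -1 40
python3 - <<'E'
from h import *
s=r.get_state(); print(s["position"],s["width"]*88,s["gripper_force"],s["force"],s["torque"])
E
```

```text
time: 4.45
position: [615.0, 190.5, 66.5]
tool_rot: [0.322, -3.125, 0.0]
force: [-0.5, 1.4, -0.6]
width: 0.315
gripper_force: 0.0
[615.02053059 190.51929811  66.47982667] 27.679200405606743 0.0 [-0.47570945  1.44239078 -0.58614018] [ 0.08899108  0.08395885 -0.04723662]
```

```bash
python3 -m crank '[[[0,0,0,0,0,0],[0,0,0,0,0,0],[0,0,0,0,0,0],[0,0,-0.01,0,0,0],[0,0,-0.03,0,0,0],[0,0,-0.06,0,0,0],[0,0,-0.1,0,0,0],[0,0,-0.1,0,0,0]]]' -1 40
```

```text
time: 5.25
position: [616.7, 190.9, 99.0]
tool_rot: [-0.322, 3.121, 0.0]
force: [0.7, -0.1, -3.0]
width: 0.228
gripper_force: 40.0
```

```bash
python3 -m crank '[[[0,0,-0.15,0,0,0],[0,0,-0.3,0,0,0],[0,0,-0.45,0,0,0],[0,0,-0.55,0,0,0],[0,0,-0.55,0,0,0],[0,0,-0.55,0,0,0]]]'
python3 - <<'E'
from h import *
t=read_camera("top"); s=read_camera("scene")
print(toolT()[:3,3], r.get_state()["width"]*88, r.get_state()["force"])
x=[529.5,-191.2,.239]
G=R.from_euler('z',x[2])*R.from_euler('y',-.48)
out=[]
for d,(r0,r1,c0,c1) in ((t,(130,230,275,375)),(s,(170,270,165,265))):
    k=4 if 0 else 4
    A=cv2.resize(d["image"][r0:r1,c0:c1],None,fx=4,fy=4,interpolation=2).copy()
    def L(p,q,col):
        P=project(d,G.apply([p,q])+[x[0],x[1],55]); P=((P-[c0,r0]+.5)*4*8).astype(int)
        cv2.line(A,tuple(map(int,P[0])),tuple(map(int,P[1])),col,1,cv2.LINE_AA,3)
    for y in (38,-38):
        for e in (-7,7): L([-20,y+e,0],[195,y+e,0],(0,255,255))
        for e in (-20,195): L([e,y-7,0],[e,y+7,0],(0,255,255))
    for e,c in ((5,(255,255,0)),(40,(0,255,0))): L([e,-65,14],[e,65,14],c)
    out.append(A)
cv2.imwrite("pics/ov.png",np.hstack(out)[:,:,::-1])
E
```

```text
time: 5.85
position: [614.9, 190.5, 261.5]
tool_rot: [-0.322, 3.124, -0.0]
force: [-0.7, -0.5, -4.0]
width: 0.227
gripper_force: 40.0
[613.51083219 190.2271452  259.15616719] 19.78829846907427 [ 0.11885919  0.33607632 -2.82609887]
```

View pics/ov.png

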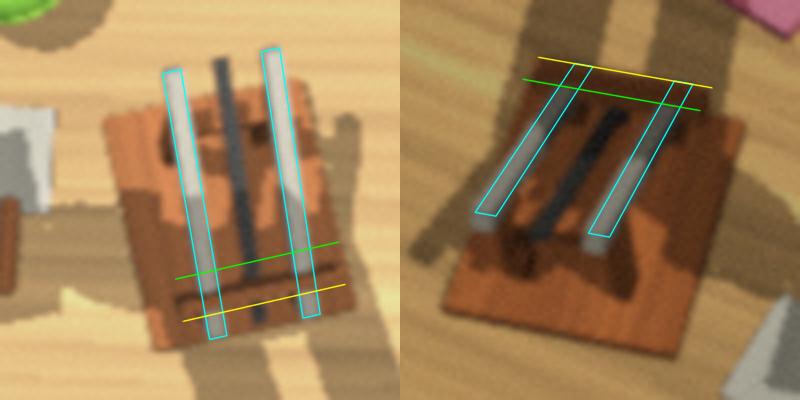

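The overlay fits the rails in both views: in the top half they run from row 70 to 338 and 50 to 316. The ledge's upper edge lies between the 5 and 40 mm lines, at about 20 mm.

```bash
cat >> h.py <<'E'
GX=np.array([529.5,-191.2,55.]); GY=.239
GR=R.from_euler('z',GY)*R.from_euler('y',-.48)
def place(gx,gz,gy=0):
    p,q=goal([0,0,0],GY,.48); return GX+GR.apply([gx,gy,gz+27]),q
def where():
    T=toolT(); p=GR.inv().apply(T[:3,3]-GX)-[0,0,27]; w=(place(0,0)[1].inv()*R.from_matrix(T[:3,:3])).as_rotvec()
    s=r.get_state(); print("guide xyz",p.round(1),"tilt err deg",np.degrees(w).round(2),"F guide",GR.inv().apply(s["force"]).round(2),"grip",s["gripper_force"],round(s["width"]*88,1),"t",s["time"])
E
python3 - <<'E'
from h import *
for i in range(3): read_camera("wrist")
print(toolT()[:3,3]); print(place(135,80)[0]); rows(*place(135,80))
E
```

```text
[613.87009853 190.32416779 259.26250002]
[ 597.83471396 -174.54976345  212.24864544]
row [0.2997, -1.1798, 0.158] [-0.0103, -0.6162, -0.042] mm [  89.9 -353.9   47.4] deg [ -0.5 -27.7  -1.9]
```

```bash
python3 -m crank '[[[0.01,-0.06,0,0,-0.05,0],[0.02,-0.16,0,-0.002,-0.15,-0.01],[0.03,-0.28,0,-0.004,-0.28,-0.02],[0.04,-0.4,0,-0.006,-0.4,-0.03],[0.05,-0.52,0,-0.008,-0.51,-0.04],[0.05,-0.62,0,-0.01,-0.58,-0.042],[0.05,-0.68,0,-0.01,-0.616,-0.042],[0.05,-0.7,0,-0.01,-0.616,-0.042]]]'
python3 - <<'E'
from h import *
for i in range(5): read_camera("wrist")
where(); rows(*place(135,60))
E
```

```text
time: 6.9
position: [641.5, -20.1, 259.6]
tool_rot: [-0.314, 2.645, 0.078]
force: [0.7, 0.3, -4.0]
width: 0.224
gripper_force: 40.0
guide xyz [229.8 142.3  85.9] tilt err deg [-0.04 -0.15 -0.05] F guide [-0.17  0.96 -4.09] grip 39.99862790107727 20.1 t 7.15
row [0.3165, -0.4743, 0.0851] [0.001, 0.0034, 0.0011] mm [  95.  -142.3   25.5] deg [0.  0.2 0.1]
```

```bash
python3 -m crank '[[[0.04,-0.06,0,0,0.003,0],[0.12,-0.17,0,0,0.003,0],[0.2,-0.29,0,0,0.003,0],[0.27,-0.39,0.03,0,0.003,0],[0.31,-0.45,0.06,0,0.003,0],[0.316,-0.474,0.085,0,0.003,0],[0.316,-0.474,0.085,0,0.003,0]]]'
python3 - <<'E'
from h import *
for i in range(3): d=wrist()
where(); rows(*place(130,5))
s=read_camera("scene"); t=read_camera("top")
A=[cv2.resize(s["image"][130:280,150:280],None,fx=3,fy=4,interpolation=2),cv2.resize(t["image"][110:260,260:390],None,fx=3,fy=4,interpolation=2)]
cv2.imwrite("pics/pre.png",np.hstack(A)[:,:,::-1])
E
```

```text
time: 7.85
position: [607.3, -173.2, 194.0]
tool_rot: [-0.317, 2.645, 0.079]
force: [-0.7, -0.2, -3.3]
width: 0.228
gripper_force: 40.0
guide xyz [136.    0.3  60.5] tilt err deg [-0.03 -0.1  -0.1 ] F guide [-1.61 -0.18 -3.48] grip 39.99862790107727 19.7 t 8.0
row [0.0204, -0.0011, 0.1851] [0.0007, 0.0022, 0.0023] mm [ 6.1 -0.3 55.5] deg [0.  0.1 0.1]
```

View pics/pre.png

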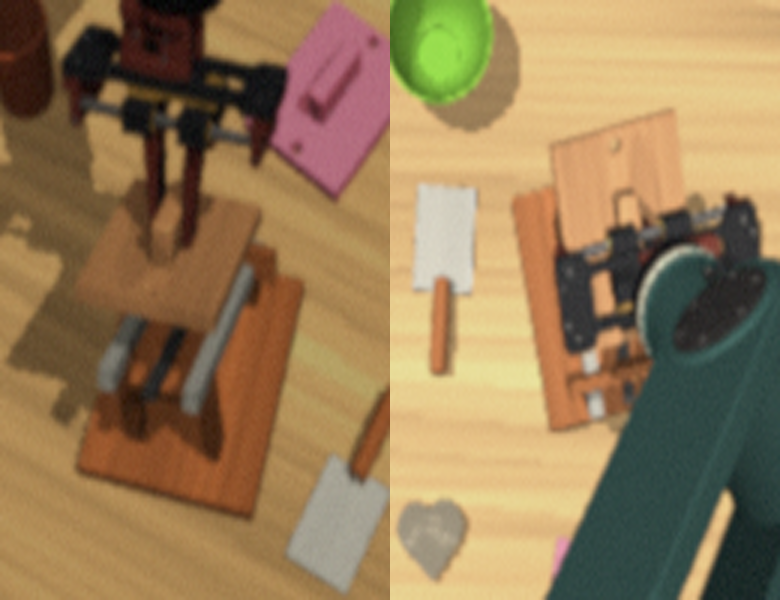

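The cover is held parallel over the rails: plate at scene crop (265,170), and square to the rails in the top crop. Next I descend.

```bash
python3 -m crank '[[[0.02,-0.001,0.04,0,0.002,0.002],[0.02,-0.001,0.08,0,0.002,0.002],[0.02,-0.001,0.12,0,0.002,0.002],[0.02,-0.001,0.145,0,0.002,0.002],[0.02,-0.001,0.165,0,0.002,0.002],[0.02,-0.001,0.178,0,0.002,0.002],[0.02,-0.001,0.182,0,0.002,0.002],[0.02,-0.001,0.182,0,0.002,0.002]]]'
python3 - <<'E'
from h import *
for i in range(3): read_camera("wrist"); where()
E
```

```text
time: 8.9
position: [626.4, -168.9, 143.7]
tool_rot: [-0.316, 2.645, 0.078]
force: [-0.5, -0.0, -3.0]
width: 0.224
gripper_force: 40.0
guide xyz [129.3  -1.4   6. ] tilt err deg [ 0.03 -0.01  0.08] F guide [-1.    0.03 -2.37] grip 39.99881386756897 19.7 t 8.95
guide xyz [129.3  -1.4   6.1] tilt err deg [ 0.04 -0.01  0.08] F guide [-1.26 -0.3  -2.24] grip 39.99869763851166 20.0 t 9.0
guide xyz [129.4  -1.5   6.2] tilt err deg [ 0.05 -0.02  0.07] F guide [-1.5  -0.06 -3.24] grip 39.99881386756897 19.3 t 9.05
```

```bash
python3 -m crank '[[[0,-0.004,0.004,0,0,0],[0,-0.004,0.008,0,0,0],[0,-0.004,0.011,0,0,0],[0,-0.004,0.011,0,0,0]]]'
python3 - <<'E'
from h import *
for i in range(3): read_camera("wrist"); where()
E
python3 -m crank '[[[0,0,0.003,0,0,0],[0,0,0.005,0,0,0],[0,0,0.007,0,0,0],[0,0,0.007,0,0,0]]]'
python3 - <<'E'
from h import *
for i in range(3): read_camera("wrist"); where()
E
```

```text
time: 9.45
position: [628.0, -169.7, 140.7]
tool_rot: [-0.316, 2.645, 0.078]
force: [-0.1, -0.3, -3.5]
width: 0.224
gripper_force: 40.0
guide xyz [129.   -2.4   2.5] tilt err deg [0.01 0.02 0.09] F guide [-1.54 -0.57 -3.04] grip 39.998685121536255 19.6 t 9.5
guide xyz [129.1  -2.4   2.5] tilt err deg [0.01 0.01 0.09] F guide [-1.54  1.01 -3.63] grip 39.998778104782104 19.6 t 9.55
guide xyz [129.1  -2.4   2.5] tilt err deg [0.01 0.01 0.09] F guide [-1.48  0.47 -2.69] grip 39.99863684177399 19.9 t 9.6
time: 10.0
position: [629.0, -169.4, 138.9]
tool_rot: [-0.316, 2.645, 0.078]
force: [-0.2, -0.4, -3.4]
width: 0.224
gripper_force: 40.0
guide xyz [129.1  -2.4   0.4] tilt err deg [0.01 0.01 0.08] F guide [-1.92  0.68 -2.76] grip 39.998674392700195 19.8 t 10.05
guide xyz [129.1  -2.4   0.4] tilt err deg [0.02 0.01 0.08] F guide [-1.86  0.19 -4.02] grip 39.99867618083954 19.9 t 10.1
guide xyz [129.1  -2.5   0.5] tilt err deg [0.02 0.01 0.08] F guide [-1.99 -0.09 -2.68] grip 39.998783469200134 20.1 t 10.15
```

```bash
python3 -m crank '[[[0,0.008,0.002,0,0,0],[0,0.008,0.004,0,0,0],[0,0.008,0.004,0,0,0]]]' >/dev/null
python3 - <<'E'
from h import *
for i in range(2): read_camera("wrist"); where()
E
python3 -m crank '[[[0,0,0.002,0,0,0],[0,0,0.004,0,0,0],[0,0,0.004,0,0,0]]]' >/dev/null
python3 - <<'E'
from h import *
for i in range(2): read_camera("wrist"); where()
E
```

```text
guide xyz [129.5  -0.5   0. ] tilt err deg [ 0.1  -0.04  0.06] F guide [-3.43 -0.4   6.63] grip 40.013158321380615 19.6 t 10.5
guide xyz [129.5  -0.5   0. ] tilt err deg [ 0.09 -0.04  0.06] F guide [-2.07 -0.03  6.53] grip 40.01297056674957 19.8 t 10.55
guide xyz [ 1.295e+02 -5.000e-01 -1.000e-01] tilt err deg [ 0.11 -0.06  0.03] F guide [-4.85  2.97 20.7 ] grip 40.06842255592346 19.8 t 10.9
guide xyz [ 1.295e+02 -4.000e-01 -1.000e-01] tilt err deg [ 0.11 -0.06  0.03] F guide [-5.55  1.88 20.85] grip 40.068188309669495 19.9 t 10.95
```

```bash
python3 -m crank '[[[0,0,-0.005,0,0,0],[0.01,0,-0.005,0,0,0],[0.025,0,-0.005,0,0,0],[0.04,0,-0.005,0,0,0],[0.045,0,-0.005,0,0,0],[0.045,0,-0.005,0,0,0]]]' >/dev/null
python3 - <<'E'
from h import *
for i in range(2): read_camera("wrist"); where()
E
python3 -m crank '[[[0.008,0,0,0,0,0],[0.016,0,0,0,0,0],[0.02,0,0,0,0,0],[0.02,0,0,0,0,0]]]' >/dev/null
python3 - <<'E'
from h import *
for i in range(2): read_camera("wrist"); where()
E
```

```text
guide xyz [116.2  -0.9   0. ] tilt err deg [ 0.12 -0.07  0.06] F guide [-0.09  0.36  5.95] grip 40.01596927642822 19.6 t 11.6
guide xyz [116.2  -1.    0. ] tilt err deg [ 0.12 -0.07  0.06] F guide [-1.14  0.26  6.79] grip 40.01609802246094 20.0 t 11.65
guide xyz [110.4  -1.    0. ] tilt err deg [ 0.13 -0.08  0.06] F guide [ 0.18 -0.17  5.66] grip 40.01477122306824 19.9 t 12.1
guide xyz [110.4  -1.   -0. ] tilt err deg [ 0.13 -0.08  0.06] F guide [ 0.71 -0.71  6.63] grip 40.01461565494537 20.1 t 12.15
```

```bash
python3 -m crank '[[[0.006,0,-0.001,0,0,0],[0.014,0,-0.001,0,0,0],[0.018,0,-0.001,0,0,0],[0.018,0,-0.001,0,0,0]]]' >/dev/null
python3 - <<'E'
from h import *
for i in range(2): read_camera("wrist"); where()
E
python3 -m crank '[[[0.004,0,0,0,0,0],[0.009,0,0,0,0,0],[0.01,0,0,0,0,0],[0.01,0,0,0,0,0]]]' >/dev/null
python3 - <<'E'
from h import *
for i in range(2): read_camera("wrist"); where()
E
```

```text
guide xyz [ 1.043e+02 -5.000e-01  1.000e-01] tilt err deg [ 0.07 -0.02  0.08] F guide [ 0.41 -0.48  5.85] grip 40.012988448143005 19.9 t 12.6
guide xyz [104.3  -0.5   0. ] tilt err deg [ 0.07 -0.02  0.08] F guide [ 1.34 -0.07  5.22] grip 40.01285254955292 19.8 t 12.65
guide xyz [ 1.014e+02 -4.000e-01  1.000e-01] tilt err deg [ 0.07 -0.03  0.08] F guide [ 1.4  -1.14  5.55] grip 40.01307249069214 19.7 t 13.1
guide xyz [101.4  -0.4   0. ] tilt err deg [ 0.07 -0.03  0.08] F guide [2.48 0.36 6.05] grip 40.013108253479004 19.9 t 13.15
```

```bash
for i in 1; do python3 -m crank '[[[0.004,0,0,0,0,0],[0.008,0,0,0,0,0],[0.008,0,0,0,0,0]]]' >/dev/null; done
python3 - <<'E'
from h import *
for i in range(2): read_camera("wrist"); where()
E
python3 -m crank '[[[0.004,0,0,0,0,0],[0.006,0,0,0,0,0],[0.006,0,0,0,0,0]]]' >/dev/null
python3 - <<'E'
from h import *
for i in range(2): read_camera("wrist"); where()
E
```

```text
guide xyz [99.  -0.4  0.1] tilt err deg [ 0.06 -0.02  0.08] F guide [ 1.06 -0.05  5.47] grip 40.01375198364258 19.9 t 13.5
guide xyz [99.  -0.4  0.1] tilt err deg [ 0.07 -0.03  0.07] F guide [1.31 0.19 5.25] grip 40.014013051986694 19.9 t 13.55
guide xyz [97.2 -0.4  0. ] tilt err deg [ 0.06 -0.03  0.08] F guide [0.09 1.18 6.17] grip 40.01311540603638 20.1 t 13.9
guide xyz [97.3 -0.4  0.1] tilt err deg [ 0.06 -0.03  0.08] F guide [1.9  0.63 5.83] grip 40.0128972530365 20.1 t 13.95
```

```bash
python3 -m crank '[[[0.003,0,0,0,0,0],[0.006,0,0,0,0,0],[0.008,0,0,0,0,0],[0.008,0,0,0,0,0]]]' >/dev/null
python3 - <<'E'
from h import *
for i in range(2): read_camera("wrist"); where()
E
```

```text
guide xyz [95.3 -0.6  0.1] tilt err deg [ 0.08 -0.06  0.11] F guide [ 3.41 -0.28  4.15] grip 40.00781178474426 19.8 t 14.4
guide xyz [95.3 -0.6  0.1] tilt err deg [ 0.08 -0.06  0.1 ] F guide [ 2.98 -0.55  4.09] grip 40.00806391239166 19.8 t 14.45
```

```bash
python3 -m crank '[[[0.003,0,0,0,0,0],[0.006,0,0,0,0,0],[0.006,0,0,0,0,0]]]' >/dev/null
python3 - <<'E'
from h import *
for i in range(2): read_camera("wrist"); where()
E
```

```text
guide xyz [94.9 -1.2  0.2] tilt err deg [ 0.12 -0.18  0.18] F guide [6.42 1.15 2.64] grip 40.044933557510376 19.7 t 14.8
guide xyz [94.8 -1.1  0.1] tilt err deg [ 0.12 -0.18  0.18] F guide [7.58 0.24 1.47] grip 40.04541456699371 19.5 t 14.85
```

The plate has stalled at guide x ≈ 95 with a rising up-slope force, so it is on the ledge (stop face at about 17 mm). I press slightly, hold, then release.

```bash
python3 -m crank '[[[0.003,0,0,0,0,0],[0.003,0,0,0,0,0],[0.003,0,0,0,0,0],[0.003,0,0,0,0,0]]]' >/dev/null
python3 - <<'E'
from h import *
for i in range(2): read_camera("wrist"); where()
E
```

```text
guide xyz [94.6 -1.3  0.3] tilt err deg [ 0.14 -0.24  0.21] F guide [9.53 0.71 1.86] grip 40.07942855358124 19.8 t 15.3
guide xyz [94.7 -1.3  0.3] tilt err deg [ 0.14 -0.24  0.2 ] F guide [8.57 0.42 1.03] grip 40.07943034172058 19.8 t 15.35
```

```bash
python3 -m crank '[[[0,0,0,0,0,0],[0,0,0,0,0,0],[0,0,0,0,0,0],[0,0,0,0,0,0],[0,0,0,0,0,0],[0,0,0,0,0,0]]]' 0.2
python3 -m crank '[[[0,0,-0.01,0,0,0],[0,0,-0.04,0,0,0],[0,0,-0.1,0,0,0],[0,0,-0.2,0,0,0],[0,0,-0.3,0,0,0],[0,0,-0.4,0,0,0],[0,0,-0.4,0,0,0],[0,0,-0.4,0,0,0]]]'
python3 - <<'E'
from h import *
d=wrist(); s=read_camera("scene")
c=cv2.resize(s["image"][150:260,165:275],(420,420))
cv2.imwrite("pics/end.png",np.hstack([cv2.resize(d["image"],(380,420)),c])[:,:,::-1]); where()
E
```

```text
time: 15.95
position: [596.4, -174.7, 121.1]
tool_rot: [-0.316, 2.646, 0.078]
force: [0.3, -0.9, -0.1]
width: 0.598
gripper_force: 0.0
time: 16.75
position: [542.8, -188.4, 228.6]
tool_rot: [-0.315, 2.644, 0.075]
force: [-0.0, 0.3, -0.7]
width: 0.601
gripper_force: 0.0
guide xyz [ 91.3   0.5 119.3] tilt err deg [-0.03  0.05  0.11] F guide [ 0.04 -0.53 -0.48] grip 0.0 52.9 t 16.85
```

View pics/end.png

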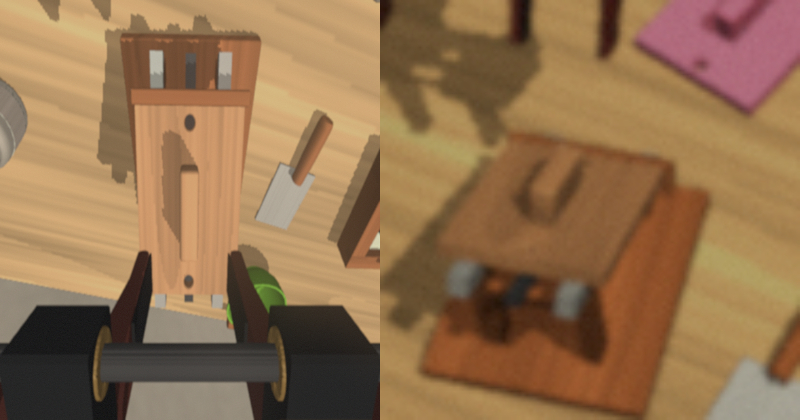

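The cover lies square on both rails with its rib outwards. Its lower edge meets the ledge at wrist row 97, it is centred at col 190, and the gripper is clear.

```bash
python3 -c "
from workcell import r
print(r.hand_in())"
```

```text
the job is handed in; nothing more can be done
None
```

The cover is on the drying rack, flat on both rails and centred, rib outwards, lower edge against the ledge, gripper released and clear; the job was handed in at about 17 s, and no verdict was returned.

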